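# Clamp the stuck jar in the ratchet jar clamp

## Robot

A 7-joint arm with a two-finger parallel gripper is mounted at the origin on the work surface. World frame = base frame: x ahead of the robot, y to its left, z up, the work surface at z = 0. Lengths are in m, angles in degrees, forces in N, time in s.
With the tool pointing down it reaches from about 0.425 to 0.95 m from the base axis. Payload 4.7 kg.
Tool frame: the origin (TCP) lies at the centre of the arm's flange, where the gripper is bolted on; the fingertips stand 173 mm ahead of it and the grasp point (between the pads) lies 155 mm ahead of it (r.tcp_to_grasp is the distance from the TCP to the grasp point, in m); z points along the fingers, y is the direction in which the jaws open and shut (so a half turn about z gives the same grasp; the last joint's range is limited). The gripper opens to 85 mm and grips with 20 to 120 N. Pads are 22 mm wide; open, the fingers measure 114 mm over their backs; the gripper's body (76 mm by 85 mm) begins 54 mm behind the grasp point. The pads swing forward as they close: fully open they stand 13 mm farther back than shut.
Start: joints at [64.406, 26.849, -2.785, 87.806, 1.381, 65.374, -4.715], TCP at [0.274, -0.617, 0.405] pointing down, gripper open.
Joint ranges: [-148.3, 148.3], [-19.14, 114.17], [-79.39, 73.82], [5.75, 140.21], [-59.74, 239.74], [12.07, 113.84], [-152.46, 152.46]. Speed limits (degrees/s): [147.25, 147.25, 180, 180, 180, 180, 180].

## Interface

Orientations are given as [roll, pitch, yaw] about the fixed x, y, z axes, in that order (R = Rz(yaw) Ry(pitch) Rx(roll)).
In Python, from station import r, vision, models gives the robot as it stands.
- The arm moves only by the tool step_arm, never from a script. Its argument "increments" is a list that holds one entry, the list of rows, each a list of 6 numbers: the shift along the tool's x, y, z each as a share of 0.75 m, from -1 to 1, then the turn, a rotation vector about the tool's x, y, z each as a share of pi/2 rad, from -1 to 1. In form: [[[tx, ty, tz, rx, ry, rz], ...]]. A call has 1 to 12 rows; each row is the pose to reach, as a shift and turn from the pose measured when the call began, along the tool's axes at that moment; what a row does not reach only later rows make up. A row lasts 1/8 s, in which the tool goes at most 62.5 mm and 10.7 degrees, less where a joint would pass 70% of its speed; a pose out of reach is approached as far as the arm can. A call with a number of a shift or a turn outside -1 to 1 is refused whole. A call with a gripper value outside its range is refused whole. "claw" is the gripper command: -1 is shut, 1 is fully open, values between are in proportion, set as the call begins (left out, the last holds). The fingers move at their own pace and stop on an object; "newtons" is the grip in N (left out, the last holds). Time passes only in rows, so rows that repeat a pose let the fingers close. It gives the time, the measured TCP pose, the force and the opening at its end, in the units of the state.
- r.get_obs(): the state, without advancing time (a new reading comes with each control period).
- vision.camera(name): name is "scene" or "top"; returns (picture, depth): 420x560x3 uint8, red, green, blue; 420x560 float32, m along the optical axis (not along the pixel's ray), 0 where there is no reading.
- vision.calibration(name): a dict with "mtx" (3x3 intrinsics, pixels), "D" ([k1, k2, p1, p2, k3] as OpenCV has them; the pictures are not rectified), "world_to_cam" (4x4, takes a point from world to camera coordinates). Camera axes: x right, y up, looking along -z (the intrinsics and any distortion apply to the point x, -y, -z); pixel columns grow to the right and rows downward; lengths in m; the calibration is good to about 2 mm. A picture is of the moment at which its call begins. calibration takes no time and is no camera call.
- r.sign_off(): hands the job in, once; it reports no verdict.
Trained networks look in the newest picture that a camera, given by its name, has taken for a name from the list of things; names that differ only in an ending like _2 or _b are one class to them, and where a whole thing is asked for, a point or a joint stands for the part that bears it (a point fixed in the world has none). Each returns a list of dicts, best first, with "conf" (0 to 1); they miss things now and then, are a little off and sometimes report something else, mostly with a low value. They report only what shows in the picture. A call takes as long as a camera call. They do not tell look-alikes from the thing itself.
- models.boxes_of(target, camera): "xyz" ([x, y, z] in m, in the coordinates of the camera as it stood for that picture, good to about 4 mm: the middle of the surface that is visible of it).
- models.cut_out(target, camera): "region" (420x560 bool, what is visible of it).
- models.place_of(target, camera): "xyz" ([x, y, z] in m, in the coordinates of the camera as it stood for that picture, good to about 4 mm: a listed point, or the origin of a listed thing).
The state is a dict: "clock": time; "joints": joint angles; "dq": joint speeds; "joint_efforts": joint torques, N m; "tool_pos": TCP position; "eef_rot": TCP orientation; "ft_force": force on the tool from outside, world axes, zero at the start; "wrist_torque": the same for the moment, N m; "grip_width": finger opening in m.
Only numpy, scipy, OpenCV 4.12 (cv2) and the standard library are available. Lean on these libraries where they do the work, as an engineer would, in place of code of your own. Each camera call takes 0.05 s, during which the arm holds its last target.

## Task

The squat jar's lid is stuck: stand the jar upright on the board of the jar clamp, between its V jaw and its moving jaw, and let go of it. Then pump the clamp's lever handle back and forth, one tooth a stroke, until you feel that the jar is firmly gripped in the V jaw, and stop there and let go: a stroke or so after the moving jaw bites is right, much more cracks the glass. Leave the other things on the worktop where they are.

Things in the scene. Friction and masses are not known exactly. Their poses are not given: they have to be found in the camera images.
- jar_mid (a point): Centre (half-way up) of the squat jar, the only thing to be moved: upright cylinder 62 mm across and 88 mm tall, brown glass up to 71 mm, above it a steel lid 56 mm across; about 0.4 kg. z along the jar's axis. It starts on the worktop on any of three places, right or left of the clamp.
- seat (a point): Point on top of the clamp's board (14 mm above the worktop) where the jar's axis stands when the jar is home in the V jaw. The clamp is fixed, a wooden board 120 x 360 mm; its yaw varies. Clamp axes: x across, y along the board from V jaw to lever (it reaches y = -70 to +290 mm), z up. The jar may stand up to 8 mm off towards +y: the moving jaw pushes it home. Beside it, along x, fingers have room.
- vjaw: Fixed rubber-faced V jaw, 55 mm tall, on seat's -y side; origin and axes as seat. The moving jaw faces it: flat rubber 44 mm wide, 17 to 63 mm above the board, sprung (2.5 N/mm) on a toothed ram. Its gap to a seated jar is 12 to 50 mm, not told. With the jar against the V each tooth (8 mm) adds 20 N. Firmly gripped: 8 N or more; over 60 N the glass cracks.
- handle (a point): Middle of the lever's cross grip: round black bar 16 mm thick, 76 mm long, along the clamp's x; lever upright, it is 216 mm above the worktop and 197 mm from seat along +y. The shank below is 14 mm wide (x), 10 mm thick (y). Pinch the bar from above, a finger on its +y and -y sides; it turns in the grip as the lever swings (a light grip feels more).
- lever (a joint): Lever angle: 0 leaning away from the jar, 0.36 rad leaning to it, stops at both, upright at 0.18. Hinge along clamp x, 190 mm below the grip: full stroke 68 mm. It stays put. Forward past 0.32 after a return below 0.06 gives one tooth (first stroke up to two); a pawl holds it, slack up to 3 mm. At the grip a free stroke ends at 1 to 4 N; jaw force 12 N adds 2 to 3, 30 N 4 to 7, 50 N 7 to 12.
- jar: The squat jar itself; origin at the centre of its underside, z up along its axis.
- tall_bottle: Bystander: brown bottle 60 mm across, 200 mm tall; origin at its underside.
- pepper_mill: Bystander: turned dark wooden pepper mill 54 mm across, 152 mm tall; origin at its underside.
- mug: Bystander: white mug 80 mm across, 95 mm tall, beyond the clamp; origin at its underside.
- bowl: Bystander: earthenware bowl 140 mm across, 55 mm tall, with an orange in it, beyond the clamp; origin at its underside.
- spoon: Bystander: wooden spoon lying flat to the left beyond the clamp.
Mind the look-alikes: they are no part of the job. Of the things like the jar, leave any that is green or yellow; of the rest the smaller one is meant.

How it is judged:
By the outcome, as a careful person would: the job done as asked, in the order asked, and still so for the second after the job is handed in, with the robot touching nothing.
It also fails if it takes over 72 s, if anything falls off the work surface, if the arm or the gripper's body presses on something with over 40 N, if the wrist force passes 120 N, or if a joint passes its speed limit or range.

## Working session

There is one attempt and no reset: what is moved stays moved. The work goes in short steps, Python scripts to look and compute and a tool call to move; the robot and the scene stay as the last step left them, time stands still between calls to the robot, and variables do not carry over. Pictures are saved under pics/ and viewed, and the job is handed in when it is done.

Besides the shell and the picture viewer there is one more tool, called by a JSON object that holds its "fn" and its "kwargs". step_arm: Moves the arm, as the interface text tells. Its arguments: {"type":"object","properties":{"increments":{"type":"array"},"claw":{"type":"number"},"newtons":{"type":"number"}},"required":["increments"]}

```bash
mkdir -p pics; ls; python3 - <<'E'
from station import r, vision, models
import cv2,json
print(r.get_obs())
for n in("scene","top"):
    p,d=vision.camera(n); cv2.imwrite(f"pics/{n}0.png",p[:,:,::-1])
    c=vision.calibration(n);print(n,c)
E
```

```text
pics
{'clock': 0.0, 'joints': array([64.40291192, 26.89690972, -2.78300324, 87.87519581,  1.37963965,
       65.37419606, -4.71598372]), 'dq': array([ 0.0206299 , -0.00973869, -0.06072582, -0.00600523,  0.06061987,
        0.04322573, -0.01270341]), 'joint_efforts': array([-6.33677228e-04, -5.10307932e+01, -4.71675571e-02, -2.37713760e+01,
        1.06060971e-02,  7.42569566e-03, -6.49912678e-06]), 'tool_pos': array([ 0.27382503, -0.61668895,  0.40365479]), 'eef_rot': array([-1.79887260e+02,  3.68701560e-03,  2.39408968e+01]), 'ft_force': array([-0.89656878, -0.35663512, -0.67664423]), 'wrist_torque': array([-0.01748631, -0.03095664, -0.02460277]), 'grip_width': 0.08540595187532402}
scene {'mtx': array([[429.29792903,   0.        , 281.31374933],
       [  0.        , 429.29792903, 207.7041897 ],
       [  0.        ,   0.        ,   1.        ]]), 'D': array([-0.02828428,  0.        ,  0.        ,  0.        ,  0.        ]), 'world_to_cam': array([[ 0.71449532,  0.69938701, -0.01882148, -0.4119358 ],
       [-0.42213964,  0.45239979,  0.78557784,  0.1508068 ],
       [ 0.55793777, -0.5533464 ,  0.61847652, -1.50536495],
       [ 0.        ,  0.        ,  0.        ,  1.        ]])}
top {'mtx': array([[430.99604282,   0.        , 272.43063752],
       [  0.        , 430.99604282, 204.95084939],
       [  0.        ,   0.        ,   1.        ]]), 'D': array([-0.09152006,  0.        ,  0.        ,  0.        ,  0.        ]), 'world_to_cam': array([[ 0.02424992, -0.99968834,  0.00593039, -0.06759085],
       [ 0.99250544,  0.02478554,  0.11966045, -0.63939224],
       [-0.11977015,  0.00298419,  0.99279716, -1.35135215],
       [ 0.        ,  0.        ,  0.        ,  1.        ]])}
```

View pics/scene0.png

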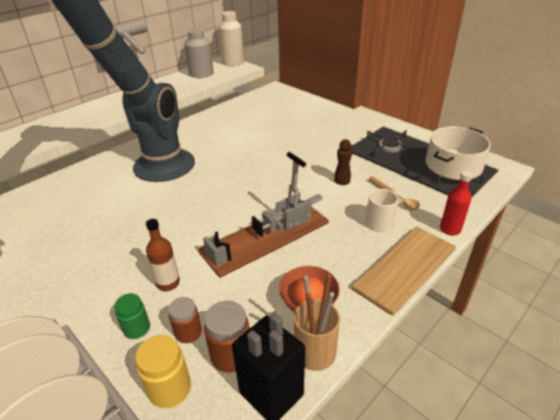

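View pics/top0.png

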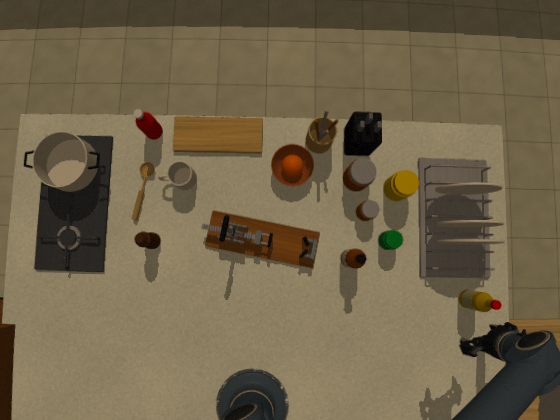

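Candidates in the top picture are the green jar (390,240), the yellow jar (403,185), the large brown jar (359,175) and the small brown jar (367,211). In the scene picture they are at (132,316), (163,372), (226,336) and (184,320). The small brown one with the steel lid is the one meant. Next I check it in a close crop and measure.

```bash
cat > h.py <<'E'
from station import r, vision, models
import numpy as np, cv2
def world(cam,p):
    T=vision.calibration(cam)["world_to_cam"]; return (np.linalg.inv(T)@np.r_[p,1])[:3]
def cloud(cam,d):
    c=vision.calibration(cam); v,u=np.nonzero(d>0)
    n=cv2.undistortPoints(np.c_[u,v].astype(float)[:,None],c["mtx"],c["D"])[:,0]
    z=d[v,u]; P=np.c_[n[:,0]*z,-n[:,1]*z,-z,np.ones(len(z))]
    W=np.full(d.shape+(3,),np.nan); W[v,u]=(P@np.linalg.inv(c["world_to_cam"]).T)[:,:3]; return W
def proj(cam,P):
    c=vision.calibration(cam); q=c["world_to_cam"]@np.r_[P,1]; q=q[:3]*[1,-1,-1]
    return cv2.projectPoints(q[None],np.zeros(3),np.zeros(3),c["mtx"],c["D"])[0].ravel()
E
python3 - <<'E'
from h import *
out=[]
for n in("scene","top"):
    p,d=vision.camera(n); np.save(f"{n}_d.npy",d)
    W=cloud(n,d)
    for t in("jar_mid","jar","seat","vjaw","handle","tall_bottle","pepper_mill","mug","bowl"):
        for f in (models.place_of,):
            for q in f(t,n)[:4]: print(n,t,round(q["conf"],2),world(n,q["xyz"]).round(4))
    if n=="top":
        c=p[150:280,190:420]; cv2.imwrite("pics/topc.png",cv2.resize(c,None,fx=3.4,fy=3.4,interpolation=3)[:,:,::-1])
        m=(W[...,2]>.082)&(W[...,2]<.1)
        mm=np.zeros_like(m); mm[195:228,350:386]=1; m&=mm
        print("lid",m.sum(),np.nanmedian(W[m],0),W[m].min(0),W[m].max(0))
    else:
        c=p[130:360,100:340]; cv2.imwrite("pics/scenec.png",cv2.resize(c,None,fx=2.5,fy=2.5,interpolation=3)[:,:,::-1])
print(r.get_obs()["clock"])
E
```

```text
scene jar_mid 0.94 [ 0.5371 -0.4349  0.042 ]
scene jar_mid 0.84 [ 0.629  -0.3572  0.0412]
scene jar 0.94 [ 0.5377 -0.4323  0.001 ]
scene jar 0.88 [ 0.7426 -0.3274  0.003 ]
scene jar 0.8 [ 0.6308 -0.3564 -0.0018]
scene jar 0.74 [ 0.7114 -0.457   0.004 ]
scene seat 0.69 [ 0.5136 -0.1248  0.0151]
scene seat 0.27 [ 0.6302 -0.3575  0.0397]
scene vjaw 0.75 [ 0.5113 -0.1259  0.0149]
scene vjaw 0.41 [ 0.4766 -0.3109  0.0029]
scene handle 0.58 [0.5502 0.0898 0.2182]
scene handle 0.38 [ 0.4762 -0.3064  0.0044]
scene tall_bottle 0.66 [ 0.4755 -0.3078  0.001 ]
scene pepper_mill 0.88 [0.5171 0.3408 0.0033]
scene mug 0.71 [ 7.312e-01  2.467e-01 -2.000e-04]
scene bowl 0.89 [ 7.726e-01 -1.130e-01 -7.000e-04]
top jar_mid 0.86 [ 0.5375 -0.4298  0.0472]
top jar_mid 0.76 [ 0.6279 -0.3625  0.0423]
top jar_mid 0.75 [ 0.7434 -0.3245  0.0613]
top jar_mid 0.63 [ 0.7126 -0.4658  0.0625]
top jar 0.95 [ 0.7099 -0.4607 -0.0043]
top jar 0.7 [ 0.7438 -0.326   0.0025]
top jar 0.67 [ 0.631  -0.358   0.0015]
top jar 0.61 [ 0.5408 -0.4349 -0.0027]
top seat 0.77 [ 0.5162 -0.1293  0.0137]
top vjaw 0.74 [ 0.5115 -0.1306  0.0113]
top handle 0.56 [0.5526 0.0807 0.2157]
top tall_bottle 0.55 [ 4.721e-01 -3.070e-01 -1.000e-04]
top pepper_mill 0.67 [0.5154 0.3345 0.0055]
top mug 0.66 [0.7275 0.2458 0.0038]
top bowl 0.56 [ 0.7702 -0.1134 -0.0012]
lid 233 [ 0.63251803 -0.3570825   0.0878407 ] [ 0.60445875 -0.3828584   0.08213609] [ 0.6585269  -0.33154347  0.09569422]
1.1
```

View pics/topc.png

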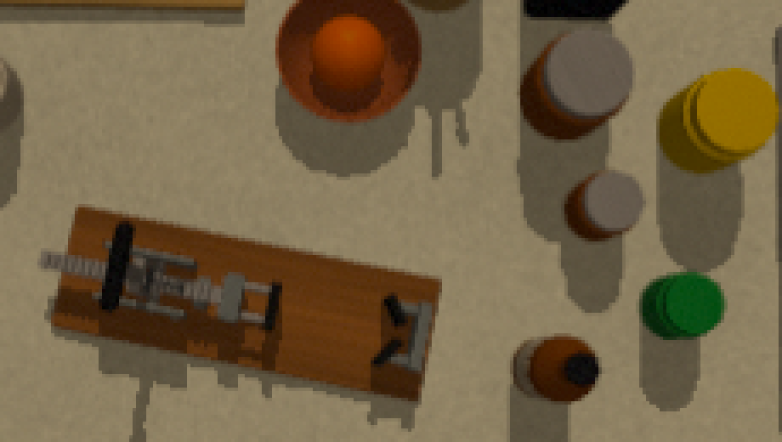

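View pics/scenec.png

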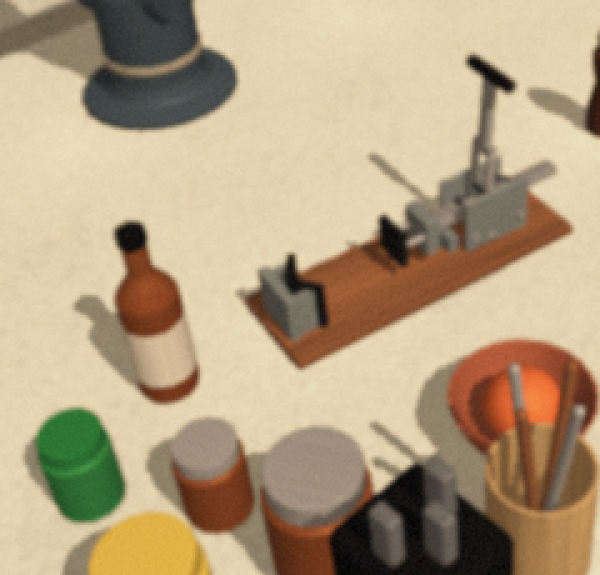

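The crops confirm the choice: small brown jar with a grey lid, top crop (603,203), scene crop (211,475). The V jaw is at top crop (405,330), the moving jaw at (273,305) and the grip bar at (118,265). Now I fit the clamp's pose.

```bash
python3 - <<'E'
from h import *
for n in("top","scene"):
    p,d=vision.camera(n); W=cloud(n,d); np.save(n+"_W0.npy",W)
    x,y,z=np.moveaxis(W,-1,0)
    box=(x>.4)&(x<.68)&(y>-.27)&(y<.22)
    hsv=cv2.cvtColor(p,cv2.COLOR_RGB2HSV)
    print("lvl",np.nanmedian(z[box]))
    b=box&(z>.003)&(z<.03)
    wood=(hsv[...,1]>110)
    m=(box&wood&(z<.03)).astype(np.uint8); m=cv2.morphologyEx(m,cv2.MORPH_OPEN,np.ones((3,3)))
    if n=="top": 
        # union with structure above the board for a full mask
        m|=(box&(z>.008)&(z<.03)).astype(np.uint8)
    k,lab,st,_=cv2.connectedComponentsWithStats(m); i=1+np.argmax(st[1:,4]); m=lab==i
    P=W[m][:,:2]; 
    rc=cv2.minAreaRect((P*1000).astype(np.float32)); print(n,m.sum(),rc,np.median(W[m][:,2]))
    print(cv2.boxPoints(rc).round(1).tolist())
    # handle
    h=box&(z>.2)&(z<.24); H=W[h]; 
    if h.sum()>5:
        c=H.mean(0); u,s,v=np.linalg.svd(H[:,:2]-c[:2]); t=(H[:,:2]-c[:2])@v[0]
        print("handle",h.sum(),c,v[0],np.degrees(np.arctan2(v[0][1],v[0][0])),t.min(),t.max(),"mid",c[:2]+v[0]*(t.min()+t.max())/2,H[:,2].max())
E
```

```text
lvl 0.0019301142922695247
top 3106 ((535.2297973632812, -21.094894409179688), (360.3528747558594, 125.7697982788086), 79.79473876953125) 0.013858657130485286
[[441.3999938964844, -187.3000030517578], [565.2000122070312, -209.60000610351562], [629.0, 145.10000610351562], [505.29998779296875, 167.39999389648438]]
handle 148 [0.55209665 0.08217446 0.22139905] [-0.98347398  0.18104953] 169.5691020843742 -0.036758082216472074 0.03601341266368217 mid [0.55246283 0.08210704] 0.22765553453307286
lvl 0.0031408632519415725
scene 2440 ((538.0255737304688, -21.04986572265625), (359.747314453125, 122.11582946777344), 78.59073638916016) 0.015267957552050293
[[442.6000061035156, -185.3000030517578], [562.2999877929688, -209.39999389648438], [633.5, 143.1999969482422], [513.7999877929688, 167.3000030517578]]
handle 152 [0.55656073 0.08032206 0.21929488] [ 0.98575744 -0.16817333] -9.68162931402543 -0.04043234935113645 0.03434276741194118 mid [0.5535593  0.08083411] 0.22649069934814725
```

```bash
python3 - <<'E'
from h import *
W=np.load("top_W0.npy"); S=np.array([.516,-.1285]);a=np.radians(79.8)
yd=np.array([np.cos(a),np.sin(a)]);xd=np.array([yd[1],-yd[0]])
for n in("top","scene"):
    W=np.load(n+"_W0.npy");Q=W[...,:2]-S;X=Q@xd*1000;Y=Q@yd*1000;Z=W[...,2]*1000
    img=np.full((240,400),0,np.uint8)
    m=(abs(X)<70)&(Y>-90)&(Y<300)&(Z>0)
    img=np.zeros((160,400),np.uint8)
    for x,y,z in zip(X[m],Y[m],Z[m]): img[int(x+80),int(y+95)]=max(img[int(x+80),int(y+95)],min(255,int(z*1.1+20)))
    img=cv2.dilate(img,np.ones((3,3)));img=cv2.resize(img,None,fx=2,fy=2,interpolation=0)
    cv2.putText(img,n,(5,15),0,.5,255);cv2.drawMarker(img,(190,160),255,0,8);cv2.imwrite(f"pics/map_{n}.png",img)
    for lo,hi in((20,90),):
        k=m&(Z>30)&(Z<75)
        h,e=np.histogram(Y[k],np.arange(-70,140,5));print(n,dict(zip(e[:-1].tolist(),h.tolist())))
        k=k&(Y<0);print("V x range",X[k].min(),X[k].max(),X[k].mean(),Z[k].max())
a=cv2.imread("pics/map_top.png");b=cv2.imread("pics/map_scene.png");cv2.imwrite("pics/maps.png",np.vstack([a,b])[:600])
E
```

```text
top {-70: 0, -65: 14, -60: 32, -55: 39, -50: 17, -45: 13, -40: 15, -35: 23, -30: 18, -25: 16, -20: 4, -15: 0, -10: 0, -5: 0, 0: 0, 5: 0, 10: 0, 15: 0, 20: 0, 25: 0, 30: 0, 35: 0, 40: 0, 45: 0, 50: 0, 55: 0, 60: 0, 65: 0, 70: 0, 75: 2, 80: 5, 85: 9, 90: 7, 95: 10, 100: 6, 105: 9, 110: 15, 115: 7, 120: 11, 125: 6, 130: 8}
V x range -36.10203787174726 30.682939346572585 -1.3449520216062367 73.89304261612995
scene {-70: 0, -65: 13, -60: 140, -55: 55, -50: 24, -45: 31, -40: 66, -35: 62, -30: 44, -25: 45, -20: 23, -15: 1, -10: 0, -5: 0, 0: 0, 5: 0, 10: 0, 15: 0, 20: 0, 25: 0, 30: 0, 35: 0, 40: 0, 45: 0, 50: 0, 55: 0, 60: 0, 65: 0, 70: 0, 75: 2, 80: 103, 85: 18, 90: 4, 95: 6, 100: 6, 105: 10, 110: 38, 115: 63, 120: 17, 125: 17, 130: 8}
V x range -36.12251340849075 32.64372286956596 7.305668377558429 73.62718131584434
```

View pics/maps.png

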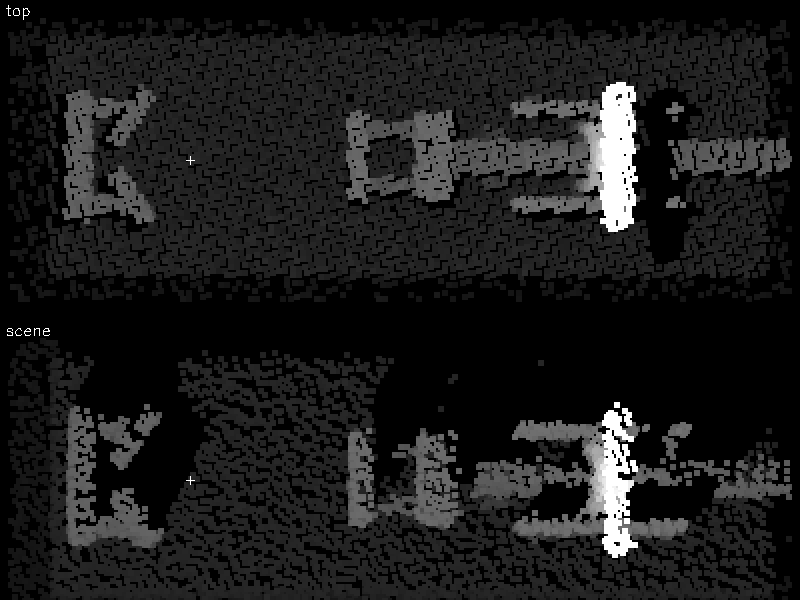

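```bash
cat >> h.py <<'E'
from scipy.spatial.transform import Rotation as Ro
def plan(wps):
    "wps: list of (x,y,z,yaw): prints rows from current pose"
    o=r.get_obs(); R0=Ro.from_euler("xyz",o["eef_rot"],degrees=True); p0=o["tool_pos"]
    print("now",p0.round(4),o["eef_rot"].round(2),"F",o["ft_force"].round(2),"w",round(o["grip_width"],4),"t",o["clock"])
    for x,y,z,yw in wps:
        R1=Ro.from_euler("xyz",[180,0,yw],degrees=True)
        s=R0.inv().apply(np.array([x,y,z])-p0)/.75; t=(R0.inv()*R1).as_rotvec()/(np.pi/2)
        print([round(float(v),4) for v in np.r_[s,t]])
E
python3 - <<'E'
from h import *
plan([(.6315,-.357,.405,79.8),(.6315,-.357,.205,79.8)])
E
```

```text
now [ 0.2739 -0.6169  0.4048] [179.99  -0.    23.94] F [ 0.1   0.45 -0.62] w 0.0854 t 1.2
[0.5764, -0.1233, -0.0003, 0.0001, -0.0, -0.6207]
[0.5764, -0.1233, 0.2664, 0.0001, -0.0, -0.6207]
```

{"fn": "step_arm", "kwargs": {"increments": [[[0.07,-0.015,0,0,0,-0.08],[0.14,-0.03,0,0,0,-0.16],[0.21,-0.045,0,0,0,-0.24],[0.28,-0.06,0,0,0,-0.32],[0.35,-0.075,0,0,0,-0.4],[0.42,-0.09,0,0,0,-0.48],[0.49,-0.105,0,0,0,-0.56],[0.545,-0.117,0,0,0,-0.62],[0.576,-0.123,0,0,0,-0.621],[0.576,-0.123,0,0,0,-0.621],[0.576,-0.123,0,0,0,-0.621]]], "claw": 1, "newtons": 40}}

```text
clock: 2.58
tool_pos: [0.6299, -0.3594, 0.4046]
eef_rot: [-179.9, 0.1, 79.6]
ft_force: [-0.5, -0.5, -0.5]
grip_width: 0.0856
```

```bash
python3 - <<'E'
from h import *
plan([(.6315,-.357,.205,79.8)])
p,d=vision.camera("top");cv2.imwrite("pics/a.png",cv2.resize(p[130:300,260:460],None,fx=3,fy=3)[:,:,::-1])
E
```

```text
now [ 0.6299 -0.3594  0.4046] [-1.7993e+02  1.1000e-01  7.9620e+01] F [-0.51 -0.5  -0.49] w 0.0856 t 2.575
[0.0041, 0.0019, 0.2662, -0.0007, 0.0013, -0.002]
```

View pics/a.png

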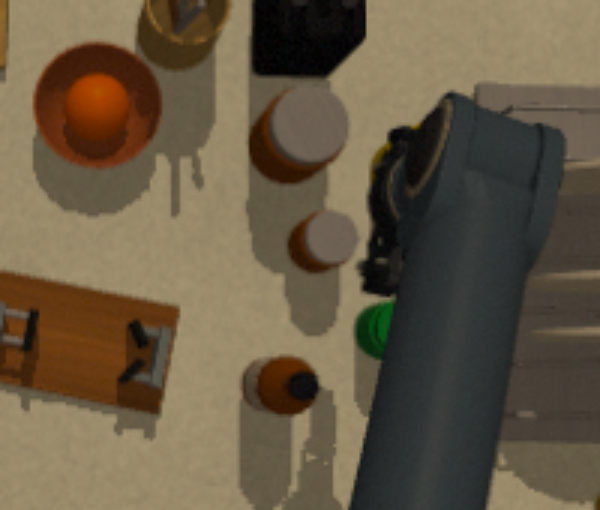

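The gripper at (385,210) appears offset right and up from the jar at (325,240). That matches the parallax expected from its height, about 55 px and 28 px, so I go down.

{"fn": "step_arm", "kwargs": {"increments": [[[0.004,0.002,0.04,-0.001,0.001,-0.002],[0.004,0.002,0.09,-0.001,0.001,-0.002],[0.004,0.002,0.13,-0.001,0.001,-0.002],[0.004,0.002,0.17,-0.001,0.001,-0.002],[0.004,0.002,0.2,-0.001,0.001,-0.002],[0.004,0.002,0.23,-0.001,0.001,-0.002],[0.004,0.002,0.25,-0.001,0.001,-0.002],[0.004,0.002,0.266,-0.001,0.001,-0.002],[0.004,0.002,0.266,-0.001,0.001,-0.002],[0.004,0.002,0.266,-0.001,0.001,-0.002]]]}}

```text
clock: 3.88
tool_pos: [0.6319, -0.3574, 0.206]
eef_rot: [179.9, 0.0, 79.8]
ft_force: [-0.3, 0.2, -0.2]
grip_width: 0.0854
```

{"fn": "step_arm", "kwargs": {"increments": [[[0,0,0,0,0,0],[0,0,0,0,0,0],[0,0,0,0,0,0],[0,0,0,0,0,0],[0,0,0,0,0,0],[0,0,0,0,0,0]]], "claw": -1, "newtons": 40}}

```text
clock: 4.62
tool_pos: [0.6322, -0.3575, 0.2073]
eef_rot: [179.8, 0.1, 79.8]
ft_force: [0.2, -0.2, 4.8]
grip_width: 0.0609
```

```bash
python3 - <<'E'
from h import *
p,d=vision.camera("scene");cv2.imwrite("pics/b.png",cv2.resize(p[150:400,80:330],None,fx=2.4,fy=2.4)[:,:,::-1])
plan([(.632,-.357,.335,79.8),(.515,-.125,.335,79.8),(.515,-.125,.221,79.8)])
E
```

```text
now [ 0.6322 -0.3575  0.2073] [1.7981e+02 7.0000e-02 7.9780e+01] F [-1.44  0.12  5.63] w 0.0611 t 4.675
[0.0005, 0.0002, -0.1703, 0.0021, 0.0008, -0.0003]
[0.2772, -0.2082, -0.1713, 0.0021, 0.0008, -0.0003]
[0.2774, -0.2087, -0.0193, 0.0021, 0.0008, -0.0003]
```

View pics/b.png

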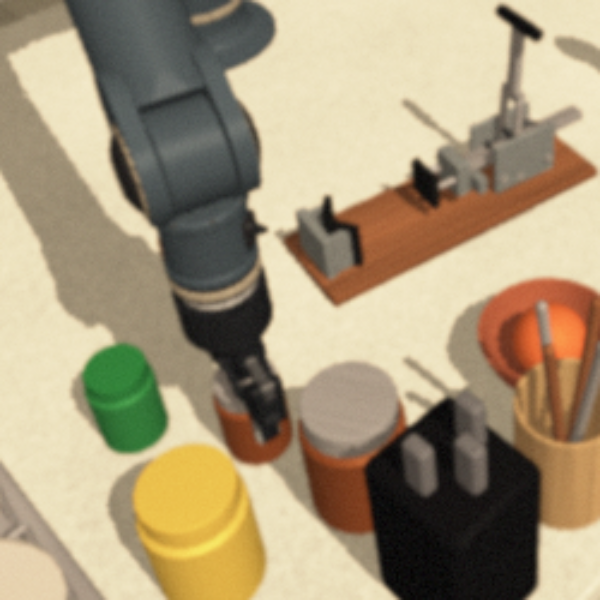

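The jar is held at (255,420) with the opening at 61 mm. I lift it and carry it over.

{"fn": "step_arm", "kwargs": {"increments": [[[0,0,-0.03,0.002,0.001,0],[0,0,-0.07,0.002,0.001,0],[0,0,-0.11,0.002,0.001,0],[0,0,-0.15,0.002,0.001,0],[0,0,-0.17,0.002,0.001,0],[0,0,-0.17,0.002,0.001,0]]]}}

```text
clock: 5.42
tool_pos: [0.6318, -0.3573, 0.335]
eef_rot: [179.9, -0.0, 79.8]
ft_force: [-1.2, 0.4, -5.0]
grip_width: 0.0611
```

```bash
python3 - <<'E'
from h import *
p,d=vision.camera("scene");cv2.imwrite("pics/c.png",cv2.resize(p[150:400,80:330],None,fx=2.4,fy=2.4)[:,:,::-1])
plan([(.515,-.124,.335,79.8)])
E
```

```text
now [ 0.6315 -0.3572  0.3337] [-1.7993e+02 -3.0000e-02  7.9780e+01] F [ 0.49 -0.31 -3.58] w 0.061 t 5.475
[0.2784, -0.208, -0.0013, -0.0008, -0.0004, -0.0003]
```

View pics/c.png

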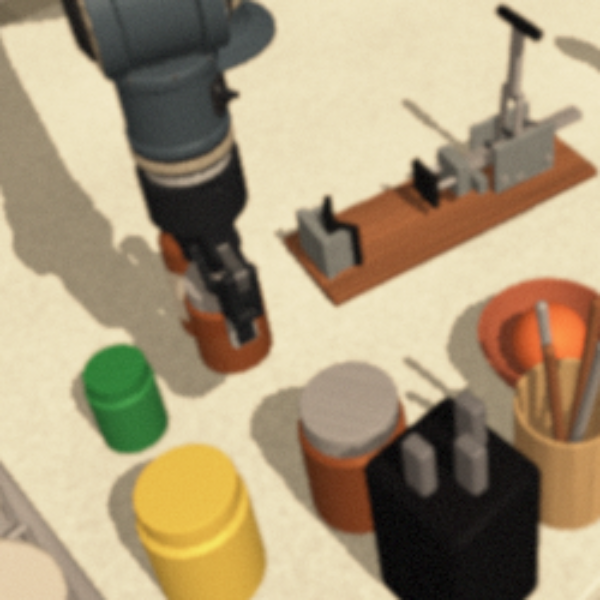

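The jar is held upright in the air at (235,330). I carry it to above the seat, with 4 mm added towards the lever.

{"fn": "step_arm", "kwargs": {"increments": [[[0.03,-0.02,0,0,0,0],[0.07,-0.05,0,0,0,0],[0.12,-0.09,0,0,0,0],[0.17,-0.127,0,0,0,0],[0.21,-0.157,0,0,0,0],[0.245,-0.183,0,0,0,0],[0.268,-0.2,-0.001,0,0,0],[0.278,-0.208,-0.001,0,0,0],[0.278,-0.208,-0.001,0,0,0],[0.278,-0.208,-0.001,0,0,0]]]}}

```text
clock: 6.72
tool_pos: [0.5154, -0.1256, 0.3347]
eef_rot: [-180.0, -0.0, 79.7]
ft_force: [-0.3, 1.2, -3.7]
grip_width: 0.0608
```

```bash
python3 - <<'E'
from h import *
plan([(.515,-.124,.240,79.8),(.515,-.124,.222,79.8)])
E
```

```text
now [ 0.5154 -0.1256  0.3347] [-1.7995e+02 -1.0000e-02  7.9670e+01] F [-0.31  1.25 -3.65] w 0.0608 t 6.725
[0.002, -0.0008, 0.1262, -0.0005, -0.0002, -0.0014]
[0.002, -0.0007, 0.1502, -0.0005, -0.0002, -0.0014]
```

{"fn": "step_arm", "kwargs": {"increments": [[[0.002,-0.001,0.03,0,0,-0.001],[0.002,-0.001,0.06,0,0,-0.001],[0.002,-0.001,0.09,0,0,-0.001],[0.002,-0.001,0.11,0,0,-0.001],[0.002,-0.001,0.126,0,0,-0.001],[0.002,-0.001,0.126,0,0,-0.001]]]}}

```text
clock: 7.48
tool_pos: [0.5147, -0.1241, 0.2395]
eef_rot: [-179.9, -0.0, 79.7]
ft_force: [0.5, 0.1, -3.9]
grip_width: 0.0611
```

```bash
python3 - <<'E'
from h import *
for n,s in(("scene",(slice(150,320),slice(150,360))),("top",(slice(180,290),slice(180,350)))):
    p,d=vision.camera(n);cv2.imwrite(f"pics/d_{n}.png",cv2.resize(p[s],None,fx=3,fy=3)[:,:,::-1])
plan([(.515,-.124,.222,79.8)])
E
```

```text
now [ 0.5152 -0.124   0.2406] [ 1.7999e+02 -1.0000e-02  7.9760e+01] F [ 0.2   0.78 -4.92] w 0.0609 t 7.575
[-0.0, -0.0003, 0.0248, 0.0001, -0.0001, -0.0004]
```

View pics/d_scene.png

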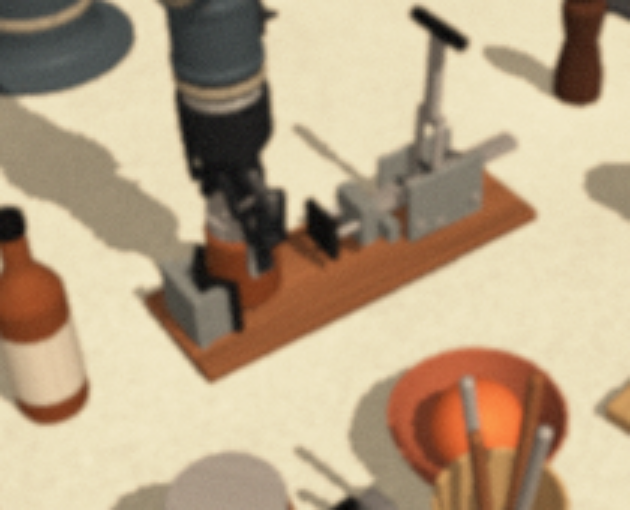

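View pics/d_top.png

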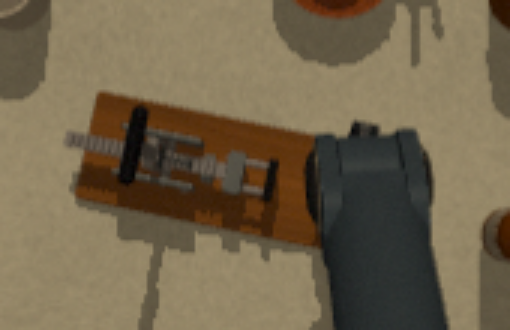

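The scene picture shows the jar at (243,265), just inside the V jaw at (205,300). The arm hides it in the top view. I lower it gently.

{"fn": "step_arm", "kwargs": {"increments": [[[0,0,0.008,0,0,0],[0,0,0.014,0,0,0],[0,0,0.02,0,0,0],[0,0,0.023,0,0,0],[0,0,0.0245,0,0,0],[0,0,0.0245,0,0,0]]]}}

```text
clock: 8.32
tool_pos: [0.5152, -0.124, 0.2222]
eef_rot: [180.0, -0.0, 79.8]
ft_force: [-0.8, -0.4, -3.7]
grip_width: 0.0608
```

{"fn": "step_arm", "kwargs": {"increments": [[[0,0,0.001,0,0,0],[0,0,0.002,0,0,0],[0,0,0.002,0,0,0]]]}}

```text
clock: 8.7
tool_pos: [0.5153, -0.1239, 0.2212]
eef_rot: [180.0, -0.0, 79.8]
ft_force: [-2.3, 0.8, 2.3]
grip_width: 0.061
```

Contact: the vertical force went from -3.7 to +2.3 N. I release the jar and rise.

{"fn": "step_arm", "kwargs": {"increments": [[[0,0,0,0,0,0],[0,0,0,0,0,0],[0,0,0,0,0,0],[0,0,0,0,0,0]]], "claw": 1}}

```text
clock: 9.2
tool_pos: [0.5154, -0.1239, 0.2212]
eef_rot: [180.0, -0.0, 79.8]
ft_force: [0.5, 0.5, 0.1]
grip_width: 0.0854
```

{"fn": "step_arm", "kwargs": {"increments": [[[0,0,-0.02,0,0,0],[0,0,-0.06,0,0,0],[0,0,-0.12,0,0,0],[0,0,-0.19,0,0,0],[0,0,-0.25,0,0,0],[0,0,-0.28,0,0,0],[0,0,-0.29,0,0,0],[0,0,-0.29,0,0,0]]]}}

```text
clock: 10.2
tool_pos: [0.515, -0.1238, 0.4389]
eef_rot: [179.9, 0.0, 79.8]
ft_force: [0.5, 0.5, -0.2]
grip_width: 0.0851
```

```bash
python3 - <<'E'
from h import *
S=np.array([.5145,-.128]);a=np.radians(79.8);yd=np.array([np.cos(a),np.sin(a)]);xd=np.array([yd[1],-yd[0]])
p,d=vision.camera("scene");W=cloud("scene",d);cv2.imwrite("pics/e.png",cv2.resize(p[150:320,150:360],None,fx=3,fy=3)[:,:,::-1])
Q=(W[...,:2]-S); X=Q@xd;Y=Q@yd
m=(abs(X)<.04)&(abs(Y)<.05)&(W[...,2]>.095)&(W[...,2]<.11)
print("lid",m.sum(),X[m].min(),X[m].max(),Y[m].min(),Y[m].max(),np.median(W[m][:,2]))
for q in models.place_of("jar","scene")[:5]: print(round(q["conf"],2),world("scene",q["xyz"]).round(4))
for q in models.place_of("handle","scene")[:2]: print(round(q["conf"],2),world("scene",q["xyz"]).round(4))
b=(W[...,2]>.2)&(W[...,2]<.235)&(abs(X)<.06)&(abs(Y-.2)<.05)
print("handle",b.sum(),X[b].min(),X[b].max(),Y[b].min(),Y[b].max(),W[b][:,2].max())
E
```

```text
lid 289 -0.026010920954882107 0.030171734839277733 -0.022497212243321116 0.03261917312357454 0.10322375326865751
0.96 [ 0.7144 -0.4557  0.0067]
0.94 [ 0.5359 -0.4325  0.0039]
0.88 [ 0.5142 -0.1224  0.0129]
0.62 [ 0.7451 -0.3285  0.0032]
0.57 [0.5488 0.0878 0.2138]
0.57 [ 0.5149 -0.1234  0.0176]
handle 153 -0.034778973562477646 0.03811077080301604 0.20630460982881454 0.22360108019053102 0.22733554269150913
```

View pics/e.png

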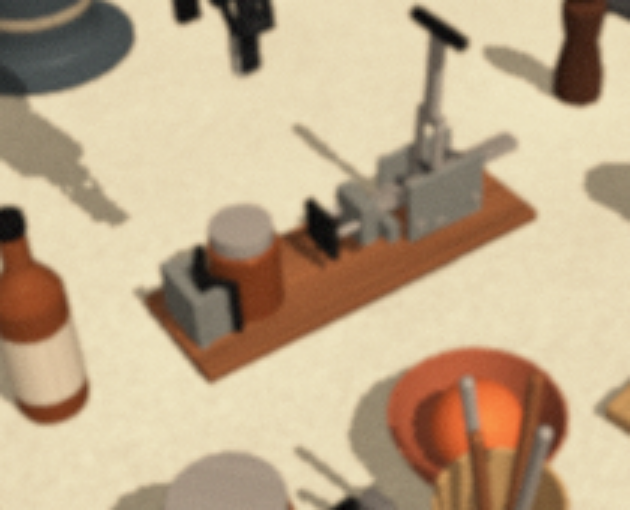

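The jar stands in the V at (245,265), about 4 to 5 mm off towards +y and upright, with its lid at 103 mm. The moving jaw at (322,228) is open. The grip bar is at (440,27), at clamp y of about 213 mm. Next I move above the bar with the jaws turned along clamp y.

```bash
python3 - <<'E'
from h import *
plan([(.5525,.082,.44,169.6),(.5525,.082,.375,169.6)])
E
```

```text
now [ 0.5149 -0.124   0.4374] [-1.799e+02 -2.000e-02  7.977e+01] F [ 0.51  0.07 -0.1 ] w 0.0852 t 10.35
[0.2791, 0.0005, -0.0033, -0.0007, -0.0011, -0.9981]
[0.2791, 0.0007, 0.0833, -0.0007, -0.0011, -0.9981]
```

{"fn": "step_arm", "kwargs": {"increments": [[[0.03,0,-0.002,0,0,-0.1],[0.06,0,-0.003,0,0,-0.2],[0.09,0,-0.003,0,0,-0.3],[0.12,0,-0.003,0,0,-0.4],[0.15,0,-0.003,0,0,-0.5],[0.18,0,-0.003,0,0,-0.6],[0.21,0,-0.003,0,0,-0.7],[0.24,0,-0.003,0,0,-0.8],[0.265,0,-0.003,-0.001,-0.001,-0.9],[0.279,0,-0.003,-0.001,-0.001,-0.998],[0.279,0,-0.003,-0.001,-0.001,-0.998],[0.279,0,-0.003,-0.001,-0.001,-0.998]]]}}

```text
clock: 11.85
tool_pos: [0.5521, 0.0812, 0.439]
eef_rot: [-180.0, -0.1, 169.4]
ft_force: [0.5, 0.2, 0.4]
grip_width: 0.0858
```

```bash
python3 - <<'E'
from h import *
plan([(.5525,.082,.376,169.8)])
p,d=vision.camera("scene");cv2.imwrite("pics/f.png",cv2.resize(p[80:280,180:400],None,fx=3,fy=3)[:,:,::-1])
E
```

```text
now [0.5521 0.0812 0.439 ] [-1.7998e+02 -6.0000e-02  1.6942e+02] F [0.54 0.16 0.41] w 0.0858 t 11.85
[-0.0004, 0.0012, 0.084, -0.0002, -0.0007, -0.0042]
```

View pics/f.png

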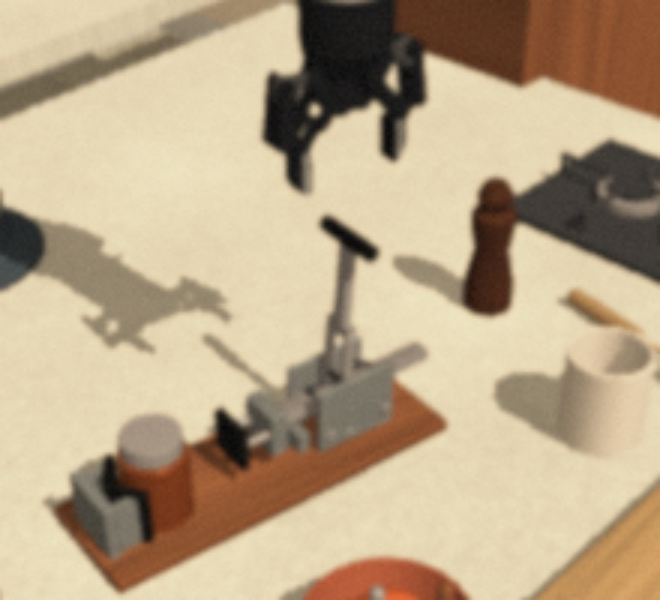

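The open fingers at (300,165) and (390,130) straddle the bar at (348,238). I go down and pinch lightly.

{"fn": "step_arm", "kwargs": {"increments": [[[0,0.001,0.02,0,-0.001,-0.004],[0,0.001,0.045,0,-0.001,-0.004],[0,0.001,0.065,0,-0.001,-0.004],[0,0.001,0.08,0,-0.001,-0.004],[0,0.001,0.084,0,-0.001,-0.004],[0,0.001,0.084,0,-0.001,-0.004]]]}}

```text
clock: 12.65
tool_pos: [0.5523, 0.082, 0.3763]
eef_rot: [-180.0, 0.1, 169.8]
ft_force: [0.1, 0.2, 0.7]
grip_width: 0.0853
```

{"fn": "step_arm", "kwargs": {"increments": [[[0,0,0,0,0,0],[0,0,0,0,0,0],[0,0,0,0,0,0],[0,0,0,0,0,0],[0,0,0,0,0,0],[0,0,0,0,0,0],[0,0,0,0,0,0],[0,0,0,0,0,0]]], "claw": -1, "newtons": 20}}

```text
clock: 13.65
tool_pos: [0.5524, 0.0822, 0.3766]
eef_rot: [180.0, 0.1, 169.8]
ft_force: [-0.6, 0.6, 3.3]
grip_width: 0.0149
```

```bash
python3 - <<'E'
from h import *
S=np.array([.5145,-.128]);a=np.radians(79.8);yd=np.array([np.cos(a),np.sin(a)])
o=r.get_obs();print((o["tool_pos"][:2]-S)@yd)
plan([])
p,d=vision.camera("scene");cv2.imwrite("pics/g.png",cv2.resize(p[80:280,180:400],None,fx=3,fy=3)[:,:,::-1])
E
```

```text
0.2135736614128978
now [0.5524 0.0822 0.3766] [1.7998e+02 9.0000e-02 1.6980e+02] F [-0.61  0.64  3.33] w 0.0149 t 13.65
```

View pics/g.png

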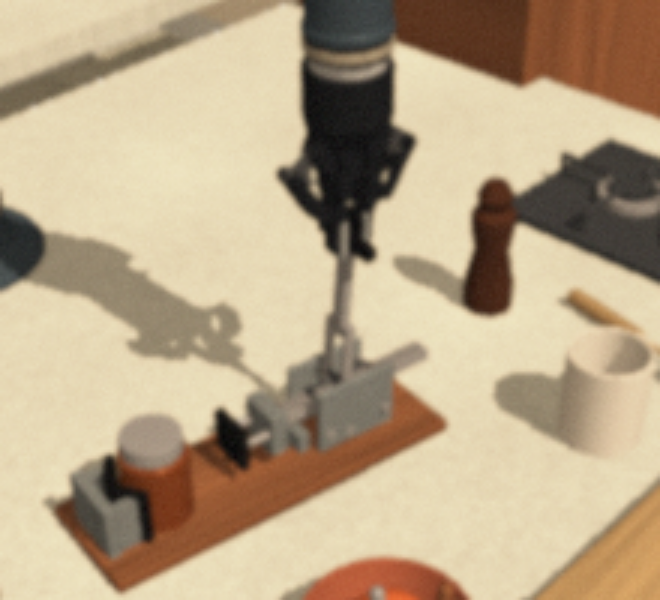

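The bar is held: the opening is 14.9 mm on a 16 mm bar. I start with a slow return, 12 mm towards +y, to feel for the rear stop.

{"fn": "step_arm", "kwargs": {"increments": [[[0,0.005,0.0005,0,0,0],[0,0.01,0.001,0,0,0],[0,0.014,0.0015,0,0,0],[0,0.016,0.002,0,0,0],[0,0.016,0.002,0,0,0]]]}}

```text
clock: 14.32
tool_pos: [0.5546, 0.0941, 0.3748]
eef_rot: [180.0, 0.1, 169.8]
ft_force: [1.1, -1.2, 0.4]
grip_width: 0.0153
```

{"fn": "step_arm", "kwargs": {"increments": [[[0,0.003,0.0005,0,0,0],[0,0.0055,0.0005,0,0,0],[0,0.0055,0.0005,0,0,0]]]}}

```text
clock: 14.7
tool_pos: [0.5553, 0.0981, 0.3741]
eef_rot: [180.0, 0.1, 169.8]
ft_force: [0.8, -1.2, 0.7]
grip_width: 0.0151
```

{"fn": "step_arm", "kwargs": {"increments": [[[0,-0.012,-0.002,0,0,0],[0,-0.027,-0.0035,0,0,0],[0,-0.042,-0.004,0,0,0],[0,-0.057,-0.0035,0,0,0],[0,-0.068,-0.002,0,0,0],[0,-0.076,-0.001,0,0,0],[0,-0.076,-0.001,0,0,0]]]}}

```text
clock: 15.58
tool_pos: [0.545, 0.0408, 0.3755]
eef_rot: [-179.9, 0.1, 169.7]
ft_force: [-1.5, 0.9, 5.0]
grip_width: 0.015
```

{"fn": "step_arm", "kwargs": {"increments": [[[0,-0.004,0.001,0,0,0],[0,-0.008,0.001,0,0,0],[0,-0.008,0.001,0,0,0]]]}}

```text
clock: 15.95
tool_pos: [0.5439, 0.0343, 0.3748]
eef_rot: [-179.9, 0.1, 169.7]
ft_force: [-0.6, 3.5, 3.2]
grip_width: 0.015
```

```bash
python3 - <<'E'
from h import *
S=np.array([.5145,-.128]);a=np.radians(79.8);yd=np.array([np.cos(a),np.sin(a)])
o=r.get_obs();print((o["tool_pos"][:2]-S)@yd, o["ft_force"][:2]@yd)
p,d=vision.camera("scene");cv2.imwrite("pics/g2.png",cv2.resize(p[80:280,180:400],None,fx=3,fy=3)[:,:,::-1])
W=cloud("scene",d);Q=W[...,:2]-S;X=Q@[yd[1],-yd[0]];Y=Q@yd;Z=W[...,2]
m=(abs(X)<.03)&(Y>.035)&(Y<.125)&(Z>.05)&(Z<.08)
h,e=np.histogram(Y[m]*1000,np.arange(35,125,3));print(dict(zip(e[:-1].tolist(),h.tolist())))
E
```

```text
0.16493633202485353 3.2976702400187565
{35: 0, 38: 0, 41: 0, 44: 0, 47: 0, 50: 0, 53: 0, 56: 0, 59: 0, 62: 0, 65: 61, 68: 28, 71: 18, 74: 14, 77: 0, 80: 2, 83: 5, 86: 3, 89: 7, 92: 8, 95: 5, 98: 32, 101: 46, 104: 19, 107: 17, 110: 19, 113: 16, 116: 16, 119: 0}
```

View pics/g2.png

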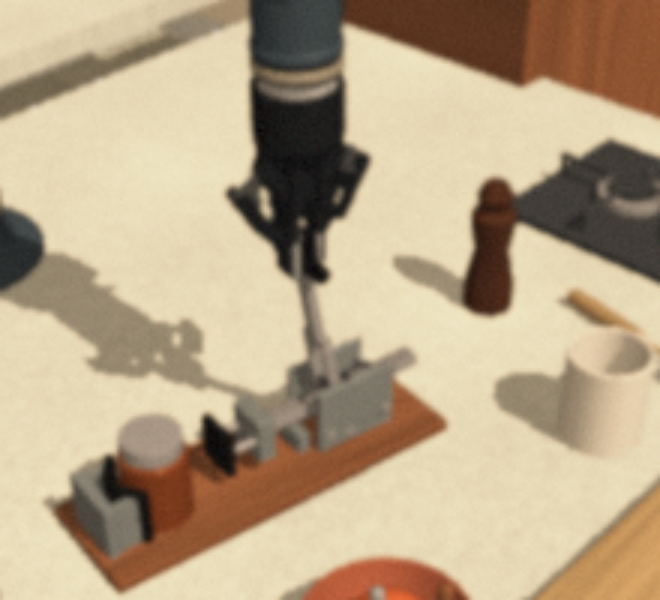

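The first stroke moved the jaw about 14 mm, to y of about 66 mm; in the picture it is at (217,443). The free end force is 3.3 N along +y at y = 165 mm. I carry on with full cycles.

{"fn": "step_arm", "kwargs": {"increments": [[[0,0.015,-0.002,0,0,0],[0,0.035,-0.003,0,0,0],[0,0.058,-0.003,0,0,0],[0,0.078,-0.001,0,0,0],[0,0.086,0,0,0,0],[0,0.084,0,0,0,0],[0,0.065,-0.002,0,0,0],[0,0.045,-0.003,0,0,0],[0,0.025,-0.002,0,0,0],[0,0.01,-0.001,0,0,0],[0,0,0,0,0,0],[0,0,0,0,0,0]]]}}

```text
clock: 17.5
tool_pos: [0.5438, 0.0334, 0.3747]
eef_rot: [-179.8, 0.0, 169.6]
ft_force: [0.5, 1.1, 2.4]
grip_width: 0.015
```

```bash
cat >> h.py <<'E'
def look(name=None):
    S=np.array([.5145,-.128]);a=np.radians(79.8);yd=np.array([np.cos(a),np.sin(a)])
    o=r.get_obs();print("Y",((o["tool_pos"][:2]-S)@yd).round(4),"Fy",(o["ft_force"][:2]@yd).round(2),"w",o["grip_width"].round(4),"z",o["tool_pos"][2].round(4),o["clock"])
    p,d=vision.camera("scene")
    print("Fy again",(r.get_obs()["ft_force"][:2]@yd).round(2))
    if name: cv2.imwrite(f"pics/{name}.png",cv2.resize(p[80:280,180:400],None,fx=3,fy=3)[:,:,::-1])
    W=cloud("scene",d);Q=W[...,:2]-S;X=Q@[yd[1],-yd[0]];Y=Q@yd;Z=W[...,2]
    m=(abs(X)<.024)&(Y>.02)&(Y<.14)&(Z>.05)&(Z<.08)
    h,e=np.histogram(Y[m]*1000,np.arange(20,140,2));print({int(k):int(v) for k,v in zip(e,h) if v>7})
    m=(abs(X)<.04)&(abs(Y)<.05)&(W[...,2]>.095)&(W[...,2]<.11)
    print("lidY",((Y[m].min()+Y[m].max())/2).round(4),Y[m].mean().round(4))
E
python3 -c "
from h import *
look()"
```

```text
Traceback (most recent call last):
  File "h.py", line 24, in look
    o=r.get_obs();print("Y",((o["tool_pos"][:2]-S)@yd).round(4),"Fy",(o["ft_force"][:2]@yd).round(2),"w",o["grip_width"].round(4),"z",o["tool_pos"][2].round(4),o["clock"])
                                                                                                         ^^^^^^^^^^^^^^^^^^^^^
AttributeError: 'float' object has no attribute 'round'
```

```bash
sed -i 's/o\["grip_width"\].round(4)/round(o["grip_width"],4)/' h.py
python3 -c "
from h import *
look()"
```

```text
Y 0.1641 Fy 1.14 w 0.015 z 0.3747 17.5
Fy again 1.3
{58: 57, 60: 16, 62: 14, 64: 11, 66: 8, 90: 12, 92: 53, 94: 17, 96: 12, 100: 15, 102: 14, 106: 16, 122: 9}
lidY 0.0057 0.0039
```

The jaw is at 58.5 mm, one tooth further on, and the end force is 1.2 N. Next cycles.

{"fn": "step_arm", "kwargs": {"increments": [[[0,0.015,-0.002,0,0,0],[0,0.035,-0.003,0,0,0],[0,0.058,-0.003,0,0,0],[0,0.078,-0.001,0,0,0],[0,0.086,0,0,0,0],[0,0.084,0,0,0,0],[0,0.065,-0.002,0,0,0],[0,0.045,-0.003,0,0,0],[0,0.025,-0.002,0,0,0],[0,0.01,-0.001,0,0,0],[0,0,0,0,0,0],[0,0,0,0,0,0]]]}}

```text
clock: 19.05
tool_pos: [0.5437, 0.0332, 0.3748]
eef_rot: [-179.8, 0.0, 169.6]
ft_force: [0.2, 3.1, 2.0]
grip_width: 0.015
```

```bash
python3 -c "
from h import *
look()"
```

```text
Y 0.1639 Fy 3.04 w 0.015 z 0.3748 19.05
Fy again 2.52
{48: 14, 50: 52, 52: 16, 54: 8, 56: 19, 58: 8, 82: 13, 84: 47, 86: 16, 88: 10, 90: 17, 92: 11, 94: 12, 96: 13, 98: 10, 100: 12}
lidY 0.0046 0.0034
```

{"fn": "step_arm", "kwargs": {"increments": [[[0,0.015,-0.002,0,0,0],[0,0.035,-0.003,0,0,0],[0,0.058,-0.003,0,0,0],[0,0.078,-0.001,0,0,0],[0,0.086,0,0,0,0],[0,0.084,0,0,0,0],[0,0.065,-0.002,0,0,0],[0,0.045,-0.003,0,0,0],[0,0.025,-0.002,0,0,0],[0,0.01,-0.001,0,0,0],[0,0,0,0,0,0],[0,0,0,0,0,0]]]}}

```text
clock: 20.6
tool_pos: [0.5437, 0.0331, 0.3749]
eef_rot: [-179.9, 0.1, 169.6]
ft_force: [1.3, 4.2, 1.7]
grip_width: 0.0152
```

```bash
python3 -c "
from h import *
look('k')"
```

```text
Y 0.1638 Fy 4.37 w 0.0152 z 0.3749 20.6
Fy again 3.94
{42: 40, 44: 14, 46: 16, 48: 11, 50: 14, 74: 19, 76: 44, 78: 19, 80: 13, 82: 11, 84: 12, 86: 14, 88: 13, 90: 10, 92: 8}
lidY 0.0062 0.0039
```

View pics/k.png

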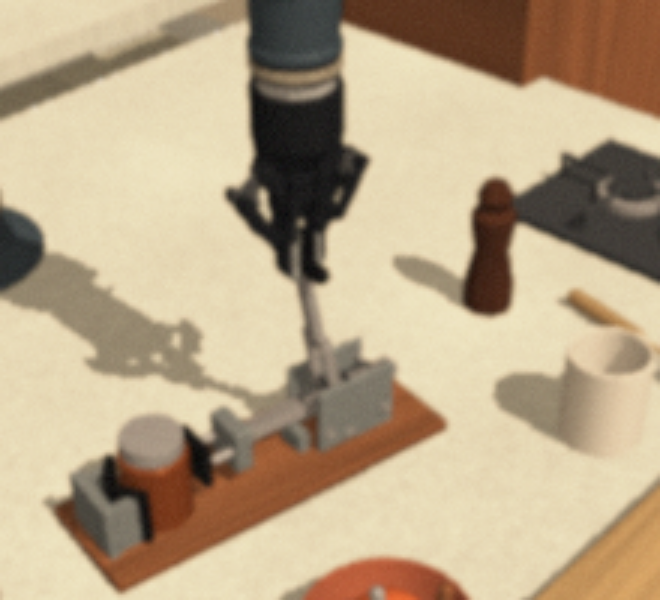

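The jaw is at 42.5 mm and its bracket at 76 mm, so the spring is uncompressed (about 33.5 mm between them). The jar's front is at about 35 mm. I go on one stroke at a time.

{"fn": "step_arm", "kwargs": {"increments": [[[0,0.015,-0.002,0,0,0],[0,0.035,-0.003,0,0,0],[0,0.058,-0.003,0,0,0],[0,0.078,-0.001,0,0,0],[0,0.086,0,0,0,0],[0,0.084,0,0,0,0],[0,0.065,-0.002,0,0,0],[0,0.045,-0.003,0,0,0],[0,0.025,-0.002,0,0,0],[0,0.01,-0.001,0,0,0],[0,0,0,0,0,0],[0,0,0,0,0,0]]]}}

```text
clock: 22.15
tool_pos: [0.5437, 0.0331, 0.3752]
eef_rot: [-179.9, 0.1, 169.6]
ft_force: [0.3, 4.0, 3.1]
grip_width: 0.0154
```

```bash
python3 -c "
from h import *
look('l')"
```

```text
Y 0.1637 Fy 3.94 w 0.0154 z 0.3752 22.15
Fy again 3.56
{34: 14, 36: 18, 40: 8, 42: 12, 66: 10, 68: 47, 70: 24, 72: 10, 74: 15, 76: 10, 80: 13, 82: 12, 84: 11, 108: 8, 130: 9}
lidY 0.0038 0.0022
```

{"fn": "step_arm", "kwargs": {"increments": [[[0,0.015,-0.002,0,0,0],[0,0.035,-0.003,0,0,0],[0,0.058,-0.003,0,0,0],[0,0.078,-0.001,0,0,0],[0,0.086,0,0,0,0],[0,0.084,0,0,0,0],[0,0.065,-0.002,0,0,0],[0,0.045,-0.003,0,0,0],[0,0.025,-0.002,0,0,0],[0,0.01,-0.001,0,0,0],[0,0,0,0,0,0],[0,0,0,0,0,0]]]}}

```text
clock: 23.7
tool_pos: [0.5436, 0.033, 0.3759]
eef_rot: [-179.9, 0.1, 169.6]
ft_force: [-0.9, 5.1, 4.8]
grip_width: 0.015
```

```bash
python3 -c "
from h import *
look('m')"
```

```text
Y 0.1636 Fy 4.86 w 0.015 z 0.3759 23.7
Fy again 3.72
{32: 22, 34: 12, 36: 8, 38: 10, 40: 12, 58: 11, 60: 53, 62: 15, 64: 12, 66: 14, 68: 11, 70: 17, 72: 12, 74: 14, 76: 9, 98: 8, 108: 8, 122: 8, 132: 8}
lidY 0.0022 0.0
```

View pics/m.png

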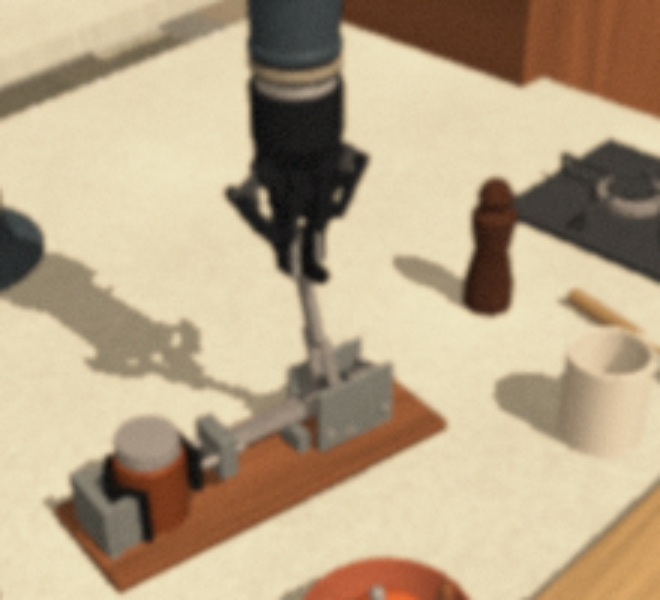

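The jar has been pushed home, about 4 mm towards the V. The spring is shorter by about 5 mm, roughly 12 N before any pawl slack. So the jaw has just bitten, and one more stroke should give about 30 N.

{"fn": "step_arm", "kwargs": {"increments": [[[0,0.015,-0.002,0,0,0],[0,0.035,-0.003,0,0,0],[0,0.058,-0.003,0,0,0],[0,0.078,-0.001,0,0,0],[0,0.086,0,0,0,0],[0,0.084,0,0,0,0],[0,0.065,-0.002,0,0,0],[0,0.045,-0.003,0,0,0],[0,0.025,-0.002,0,0,0],[0,0.01,-0.001,0,0,0],[0,0,0,0,0,0],[0,0,0,0,0,0]]]}}

```text
clock: 25.25
tool_pos: [0.5436, 0.0348, 0.3774]
eef_rot: [179.7, 0.2, 169.6]
ft_force: [-0.5, 7.8, 3.3]
grip_width: 0.015
```

```bash
python3 -c "
from h import *
look('n')"
```

```text
Y 0.1653 Fy 7.54 w 0.015 z 0.3774 25.25
Fy again 7.98
{32: 19, 34: 12, 36: 9, 38: 15, 40: 10, 52: 33, 54: 35, 56: 15, 58: 11, 60: 12, 62: 17, 64: 14, 66: 8, 68: 15, 84: 11, 88: 8, 116: 9, 126: 8, 132: 8}
lidY 0.0013 -0.0002
```

View pics/n.png

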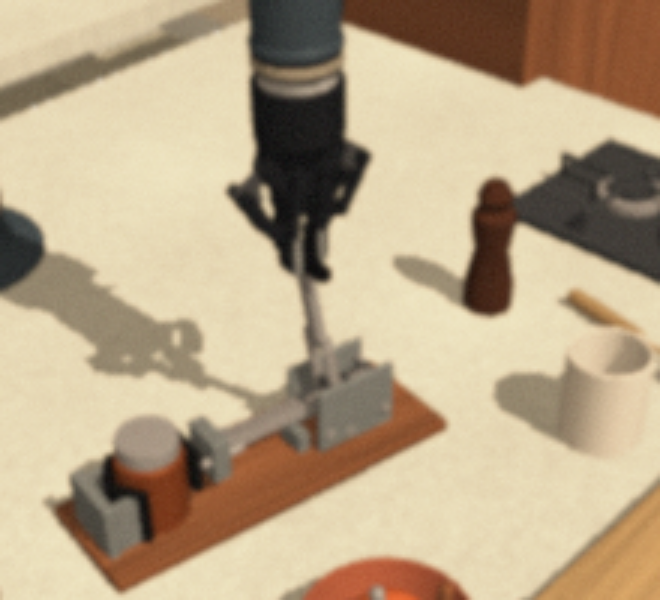

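The force is now 7.5 to 8 N, about 5 N over a free stroke, and the bracket is at 53.5 mm, so the compression is about 12 mm or 30 N. That is firm. I ease the lever back to upright to check that the pawl holds, then let go.

{"fn": "step_arm", "kwargs": {"increments": [[[0,0.012,-0.001,0,0,0],[0,0.025,-0.002,0,0,0],[0,0.038,-0.003,0,0,0],[0,0.045,-0.003,0,0,0],[0,0.045,-0.003,0,0,0]]]}}

```text
clock: 25.92
tool_pos: [0.5497, 0.0685, 0.3797]
eef_rot: [179.7, 0.2, 169.7]
ft_force: [-0.5, 0.6, 1.8]
grip_width: 0.0148
```

```bash
python3 -c "
from h import *
look('o')"
```

```text
Y 0.1996 Fy 0.52 w 0.0148 z 0.3797 25.925
Fy again -1.08
{32: 22, 34: 10, 36: 9, 38: 11, 40: 8, 54: 22, 56: 43, 58: 20, 62: 17, 64: 14, 66: 12, 68: 14, 72: 14, 88: 8, 112: 8, 120: 8, 134: 8}
lidY 0.0013 -0.0001
```

The pawl holds. The bracket settled back only 2 mm, to about 56 mm, leaving about 10 mm of compression, roughly 25 N. I release and rise.

{"fn": "step_arm", "kwargs": {"increments": [[[0,0,0,0,0,0],[0,0,0,0,0,0],[0,0,0,0,0,0],[0,0,0,0,0,0],[0,0,0,0,0,0],[0,0,0,0,0,0]]], "claw": 1}}

```text
clock: 26.72
tool_pos: [0.5497, 0.0684, 0.3797]
eef_rot: [179.7, 0.3, 169.7]
ft_force: [0.1, 0.1, 0.5]
grip_width: 0.0854
```

{"fn": "step_arm", "kwargs": {"increments": [[[0,0,-0.02,0,0,0],[0,0,-0.06,0,0,0],[0,0,-0.1,0,0,0],[0,0,-0.13,0,0,0],[0,0,-0.14,0,0,0],[0,0,-0.14,0,0,0]]]}}

```text
clock: 27.48
tool_pos: [0.5491, 0.068, 0.4851]
eef_rot: [179.7, 0.3, 169.7]
ft_force: [-0.7, -0.1, 0.2]
grip_width: 0.0853
```

```bash
python3 - <<'E'
from h import *
look('p')
for q in models.place_of("handle","scene")[:1]: print(world("scene",q["xyz"]))
p,d=vision.camera("top");cv2.imwrite("pics/ptop.png",p[:,:,::-1])
E
```

```text
Y 0.199 Fy -0.25 w 0.0853 z 0.4851 27.475
Fy again -0.22
{32: 16, 34: 14, 38: 11, 40: 12, 54: 21, 56: 40, 58: 15, 60: 17, 62: 12, 64: 13, 66: 11, 68: 17, 70: 9, 72: 13, 86: 9, 88: 8, 94: 8, 110: 8, 120: 8, 126: 9}
lidY 0.0016 0.0002
[0.54515201 0.07171936 0.21955514]
```

View pics/p.png

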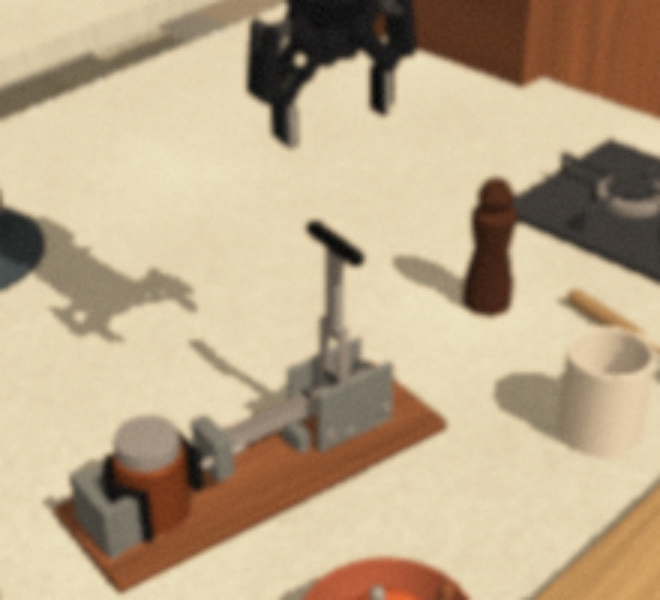

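View pics/ptop.png

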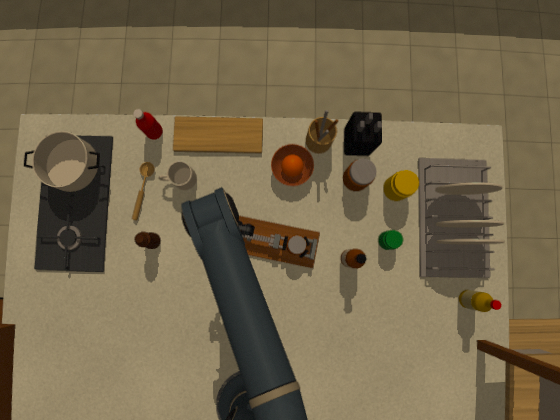

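The jar is gripped upright at (150,470) between the V jaw and the moving jaw at (195,460). The gripper is clear of the bar. In the top view the other things are where they were. I hand in.

```bash
python3 -c "
from station import r
print(r.sign_off())"
```

```text
the job is handed in; nothing more can be done
None
```

The job is handed in at about 27.5 s on the robot's clock. The small brown jar stands upright in the clamp, gripped against the V jaw, and the robot is touching nothing.

**What I did:** I stood the jar on the board about 4 mm off home and let go. I then pumped the lever seven strokes: the jaw bit on the sixth, and I stopped after one more. Last, I eased the lever back to about upright, released it and moved clear.

**Last checks:**
- **Grip felt at the handle:** the last stroke ended at about 7.5–8 N, against 1–4 N for the free strokes. That fits a jaw force of about 30 N.
- **Grip seen by camera:** the jaw spring is shortened by about 10 mm, so roughly 25 N remains. This is an estimate good to a few newtons, well between 8 and 60 N.
- **Pawl:** it held, with about 2 mm of slack when the lever went back.
- **Surroundings:** the jar is upright and home in the V. In the last top picture the other things show no change in place; the arm was partly in view.

No check failed. Only the sixth-stroke reading was unclear: at 3.7–4.9 N it hardly stood out from a free stroke, so I judged the bite mainly from the camera.

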